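# Set the coffee grinder from its burr touch point, taking up the backlash

## Task

Set the grind on the coffee grinder: ease its adjusting lever round clockwise (seen from above, finer) until you feel the burrs just touch, without jamming them together, then set it five graduations coarser than that touch point. The lever has about two graduations of free play, so first open it three or four graduations too far, make the last movement in the finer direction so that the play is taken up, then let go of the lever. Leave the hopper, the tin, the brush and the mug where they are.

Things in the scene. Friction and masses are not known exactly. Their poses are not given: they have to be found in the camera images.
- grinder: Counter-top coffee grinder, hopper taken off, about 250 long, 160 wide, 254 tall; fixed. Origin on the table, on the upright axis of burrs, carrier and lever; z up, the front with the spout faces -x. Round aluminium deck, radius 80, at height 225, with dark graduation lines 0.1 rad apart, every fifth longer. Nothing but the lever's grip stands above 257.
- lever: Adjusting lever: dark knurled collar (radius 60, height 228 to 249) with a flat steel arm 10 wide (top at height 247), turning level about the grinder's axis. Origin on that axis at the table; x axis along the arm, outward. Clockwise from above (negative about z) is finer, anticlockwise coarser. A thin pointer tongue over the graduations stands 0.35 rad anticlockwise of the arm.
- lever_grip (a point): Middle of the upright round hand grip at the lever's end: diameter 16, standing free from height 251 to 290 (this point at 270), 95 from the grinder's axis. x axis outward along the arm. Turning the lever within its free play takes under 0.5 N here, driving the carrier 2 to 4 N either way; it stays where it is left.
- collar_line (a point): Raised white line on top of the lever collar, 53 from the axis, in line with the arm; x axis outward along it.
- carrier_line (a point): Raised dark line on top of the burr carrier, the bright ring (radius 30 to 44) within the collar; 36 from the axis, x axis outward. The lever drives the carrier through 0.2 rad of free play: pushed finer, the collar line is in line with this line; pushed coarser, it stands 0.2 rad anticlockwise of it; in between the lever turns free. Start: carrier 0.45 to 0.95 rad coarser than touch.
- upper_burr_face (a point): Centre of the upper burr's working face, out of sight inside the grinder on its axis, about 176 up. The carrier lifts it by 0.032 mm per graduation of turn (2 mm thread). Its height over lower_burr_face is the burr gap, 0 at touch: too small to measure, it must be felt. From touch on, the resistance at the lever's grip climbs from 4 N by 2 to 3 N per mm; keep it below 15 N.
- lower_burr_face (a point): Centre of the lower burr's working face, out of sight on the grinder's axis, about 176 up, x axis as the grinder's. Its stiff sprung seat twists clockwise if the burrs are forced together. Where the carrier ring stands at touch depends on wear: the lever's direction at touch, pushed finer, is 2.69 rad anticlockwise from the grinder's x axis, give or take 0.35 rad.
- hopper: Smoky clear bean hopper, 140 tall, 142 across, standing mouth down on the table beside the grinder. Origin at the centre of its underside. To be left alone.
- tin: Small steel cup, 68 across and 75 tall, standing on the grinder's base (23 above the table) below the spout. Origin at the centre of its underside. To be left alone.
- brush: Wooden cleaning brush lying on the table, origin on its underside. To be left alone.
- mug: White mug, 76 across and 75 tall, standing on the table. Origin at the centre of its underside. To be left alone.

How it is judged (in metres and radians):
On the way, in this order (a step that is already met when the one before it is completed fails the run):
1. the burrs are brought to touch (z of upper_burr_face in the frame of lower_burr_face below 6e-06 m), for 0.05 s.
2. the burrs are opened wider than the setting, by half a graduation or more (z of upper_burr_face in the frame of lower_burr_face above 0.000175 m), for 0.05 s.
At the end, for the whole second after the job is handed in: The burr gap is that of five graduations (0.5 rad, 0.159 mm) from touch, within 0.7 of a graduation (0.022 mm), and the lever's free play is taken up on the finer side (collar line within 0.05 rad of the carrier line) (z of upper_burr_face in the frame of lower_burr_face between 0.000137 and 0.0001814 m and angle between the x axis of collar_line and the x axis of carrier_line, either way round below 0.05 rad).
It fails at once if the burrs are jammed together (more than about 17 N at the lever's grip against the touching burrs, twisting the lower burr by over 0.06 rad) (angle between the x axis of lower_burr_face and the x axis of grinder, either way round above 0.06 rad).
It fails at once if the hopper, tin, brush or mug is moved by more than 20 mm (distance of any of hopper, tin, brush, mug from where it was at the start of the episode above 0.02 m).
It also fails if it takes over 64 s, if anything falls off the work surface, if the arm or the gripper's body presses on something with over 40 N, if the wrist force passes 120 N, or if a joint passes its speed limit or range.

## Robot

A 7-joint arm with a two-finger parallel gripper is mounted at the origin on the work surface. World frame = base frame: x ahead of the robot, y to its left, z up, the work surface at z = 0. Lengths are in m, angles in degrees, forces in N, time in s.
With the tool pointing down it reaches from about 0.4 to 0.875 m from the base axis. Payload 4.4 kg.
Tool frame: the origin (TCP) lies where the fingers leave the gripper's body, on its centre line; the fingertips stand 73 mm ahead of it and the grasp point (between the pads) lies 54 mm ahead of it; z points along the fingers, y is the direction in which the jaws open and shut (so a half turn about z gives the same grasp; the last joint's range is limited). The gripper opens to 85 mm and grips with 20 to 120 N. Pads are 22 mm wide; open, the fingers measure 114 mm over their backs; the gripper's body (76 mm by 85 mm) begins 54 mm behind the grasp point. The pads swing forward as they close: fully open they stand 13 mm farther back than shut.
Start: joints at [-69.775, 36.005, 2.206, 86.941, -1.547, 57.084, -1.146], TCP at [0.264, 0.594, 0.304] pointing down, gripper open.
Joint ranges: [-175.42, 175.42], [-21.48, 121.26], [-71.46, 75.88], [10.55, 141.38], [-63.04, 243.04], [13.31, 113.54], [-168.57, 168.57]. Speed limits (degrees/s): [147.25, 147.25, 180, 180, 180, 180, 180].

## Interface

Orientations are given as a 3x3 rotation matrix whose columns are the frame's x, y, z axes.
In Python, from station import r gives the robot as it stands.
- The arm moves only by the tool drive_tool, never from a script. Its argument "rows" is a list of rows, each a list of 7 numbers: the shift along the world's x, y, z in mm, then the turn, a rotation vector about the world's x, y, z in degrees, then the gripper's target within -1 to 1 (fully open at 1, half-way at 0, shut at -1). A call has 1 to 8 rows; each row shifts and turns the commanded pose from where the row before left it; what a row does not reach is not made up. A row lasts 1/10 s, in which the tool goes at most 50 mm and 8.59 degrees, less where a joint would pass 70% of its speed; a pose out of reach is approached as far as the arm can. A call with a gripper value outside its range is refused whole. The fingers move at their own pace and stop on an object; "squeeze" is the grip in N (left out, the last holds). Time passes only in rows, so rows that do not move let the fingers close. It gives the time, the measured TCP pose, the force and the opening at its end, in the units of the state.
- r.get_obs(): the state, without advancing time (a new reading comes with each control period).
- r.grab_frame(name): name is "scene" or "top" or "wrist"; returns a dict with "image" (400x640x3 uint8, red, green, blue), "depth" (400x640 float32, m along the optical axis (not along the pixel's ray), 0 where there is no reading), "fx", "fy", "cx", "cy" (pixels), "xyz" and "rotation" of the camera in the world. Camera axes: x right, y down, z forward; pixel columns grow to the right and rows downward; lengths in m; the calibration is good to about 2 mm. A picture is of the moment at which its call begins.
- r.hand_in(): hands the job in, once; it reports no verdict.
The state is a dict: "clock": time; "joints": joint angles; "qd": joint speeds; "joint_efforts": joint torques, N m; "tcp_pos": TCP position; "orientation": TCP orientation; "force": force on the tool from outside, world axes, zero at the start; "wrist_torque": the same for the moment, N m; "width": finger opening in m.
Only numpy, scipy, OpenCV 4.12 (cv2) and the standard library are available. Lean on these libraries where they do the work, as an engineer would, in place of code of your own. Each camera call takes 0.05 s, during which the arm holds its last target.

## Working session

There is one attempt and no reset: what is moved stays moved. The work goes in short steps, Python scripts to look and compute and a tool call to move; the robot and the scene stay as the last step left them, time stands still between calls to the robot, and variables do not carry over. Pictures are saved under pics/ and viewed, and the job is handed in when it is done.

Besides the shell and the picture viewer there is one more tool, called after ">>>" as a command line: name --pt "numbers of a row" for each row, then --argument value for the rest. drive_tool: Moves the arm, as the interface text tells. Its arguments: {"type":"object","properties":{"rows":{"type":"array","items":{"type":"array","items":{"type":"number"}}},"squeeze":{"type":"number"}},"required":["rows"]}

```bash
mkdir -p pics; ls; cat > h.py <<'E'
import numpy as np, cv2
from station import r
def cam(n,save=None):
    f=r.grab_frame(n)
    if save: cv2.imwrite('pics/'+save+'.png',f['image'][:,:,::-1])
    return f
def ray(f,u,v):
    d=np.array([(u-f['cx'])/f['fx'],(v-f['cy'])/f['fy'],1.0]); R=np.array(f['rotation']).reshape(3,3)
    return np.array(f['xyz']),R@d
def onz(f,u,v,z):
    o,d=ray(f,u,v); return o+d*(z-o[2])/d[2]
def dep(f,u,v):
    o,d=ray(f,u,v); return o+d*f['depth'][int(v),int(u)]
def proj(f,p):
    R=np.array(f['rotation']).reshape(3,3); c=R.T@(np.array(p)-np.array(f['xyz']))
    return c[0]/c[2]*f['fx']+f['cx'],c[1]/c[2]*f['fy']+f['cy']
E
python3 - <<'E'
from h import *
print(r.get_obs())
for n in ['scene','top','wrist']:
    f=cam(n,n+'0'); print(n,f['xyz'],f['rotation'],f['fx'],f['cx'],f['cy'])
E
```

```text
pics
{'clock': 0.0, 'joints': array([-69.7737997 ,  36.05869678,   2.2041442 ,  86.99596778,
        -1.5470762 ,  57.08290023,  -1.14699894]), 'qd': array([-0.00256482,  0.03632686, -0.01349087,  0.00265645,  0.05234105,
        0.02310524,  0.06177898]), 'joint_efforts': array([ 1.21735051e-03, -5.63420641e+01,  1.22640934e+00, -1.93448746e+01,
        1.09544961e-02,  1.04330099e-02,  7.35781441e-06]), 'tcp_pos': array([0.26412918, 0.59338788, 0.30299211]), 'orientation': array([[-9.13554894e-01,  4.06714794e-01, -7.29216215e-04],
       [ 4.06715446e-01,  9.13553247e-01, -1.73516946e-03],
       [-3.95412474e-05, -1.88175605e-03, -9.99998229e-01]]), 'force': array([-0.36682685, -0.69337232,  0.99687541]), 'wrist_torque': array([ 0.03932682,  0.05327676, -0.01375399]), 'width': 0.08540130683872123}
scene [1.27648855 0.49477937 0.79094003] [[-0.56585327  0.47064695 -0.67697971]
 [ 0.82441516  0.31078165 -0.47302686]
 [-0.01223577 -0.82577613 -0.56386529]] 387.75008373121875 323.78919867262323 204.4246081825643
top [ 0.41176588 -0.0190914   1.25798579] [[-0.01836052 -0.98987378  0.14075791]
 [-0.99950182  0.0217863   0.02283577]
 [-0.02567113 -0.14026851 -0.98978065]] 402.64766008013146 311.25109859268645 206.07395801547716
wrist [0.20394857 0.6199343  0.37501048] [[ 4.06906986e-01  8.81715870e-01  2.38754748e-01]
 [ 9.13469572e-01 -3.92823438e-01 -1.06127697e-01]
 [ 2.13986427e-04  2.61279299e-01 -9.65263219e-01]] 317.2660034210209 319.3333572924588 196.45429220490942
```

View pics/scene0.png

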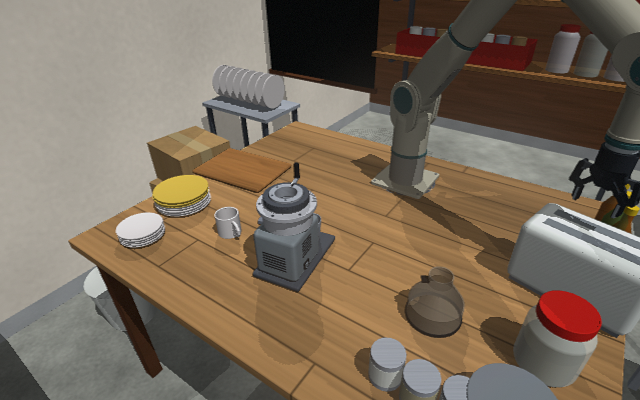

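View pics/top0.png

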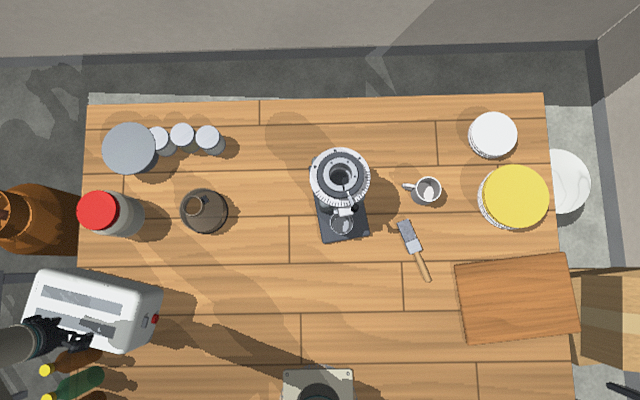

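```bash
python3 - <<'E'
from h import *
f=cam('top'); s=cam('scene')
a=cv2.resize(f['image'][130:250,290:400],None,fx=5,fy=5,interpolation=cv2.INTER_CUBIC)
b=cv2.resize(s['image'][150:290,240:350],None,fx=4,fy=4,interpolation=cv2.INTER_CUBIC)
cv2.imwrite('pics/t1.png',a[:,:,::-1]);cv2.imwrite('pics/s1.png',b[:,:,::-1])
print(dep(f,320,168),dep(f,357,165),onz(f,339,177,.249))
E
```

```text
[ 0.65240298 -0.0200602   0.2530276 ] [ 0.6593047  -0.11510197  0.24738402] [ 0.6286595  -0.06804794  0.249     ]
```

View pics/t1.png

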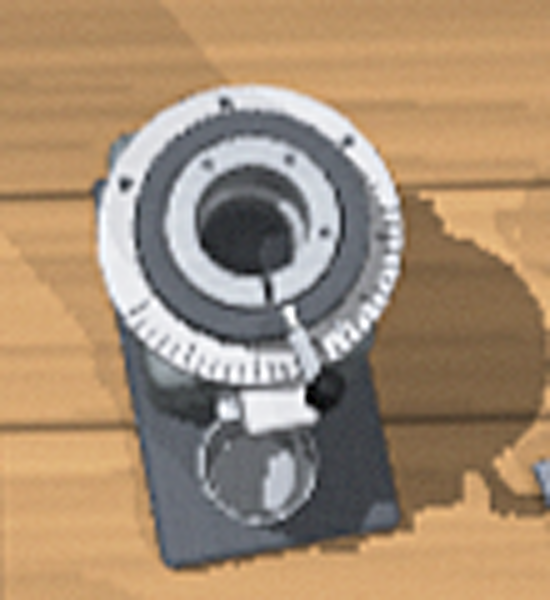

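View pics/s1.png

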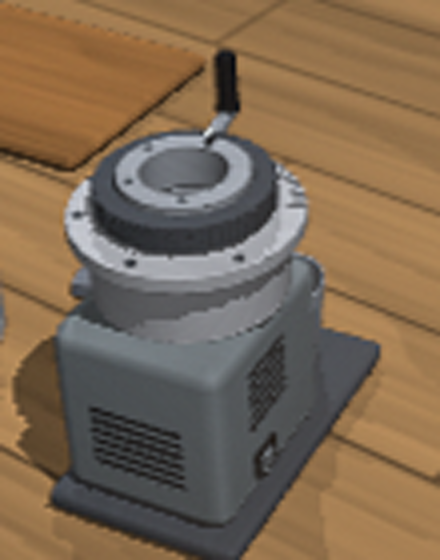

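```bash
python3 - <<'E'
from h import *
f=cam('top'); s=cam('scene')
# grip: dark pixels, crop
for nm,F,(y0,y1,x0,x1) in (('top',f,(195,220,345,362)),('scene',s,(155,185,285,305))):
    g=F['image'][y0:y1,x0:x1].max(2); m=(g<45).astype(np.uint8)
    n,l,st,c=cv2.connectedComponentsWithStats(m)
    for i in range(1,n):
        if st[i,4]>5:
            vv,uu=np.where(l==i); vv+=y0;uu+=x0
            print(nm,st[i],c[i]+[x0,y0]); 
            print(np.median(F['depth'][vv,uu]),[dep(F,a,b).round(3) for a,b in list(zip(uu,vv))[::8]])
# collar dark ring: ray-estimate deck centre by depth
R=np.array(f['rotation']).reshape(3,3)
vv,uu=np.mgrid[130:215,300:380]
P=np.array([[dep(f,u,v) for u,v in zip(a,b)] for a,b in zip(uu,vv)])
z=P[...,2]
for lo,hi in((.215,.234),(.24,.256)):
    m=((z>lo)&(z<hi)).astype(np.uint8); q=P[m>0][:,:2].astype(np.float32)
    print(lo,m.sum(),cv2.minEnclosingCircle(q),np.median(P[m>0][:,2]))
E
```

```text
top [ 6  9  8  9 34] [354.41176471 208.05882353]
0.9801995 [array([ 0.553, -0.101,  0.285]), array([ 0.547, -0.11 ,  0.287]), array([ 0.543, -0.108,  0.286]), array([ 0.542, -0.098,  0.258]), array([ 0.539, -0.107,  0.261])]
scene [ 9  8  6 15 68] [296.36764706 170.16176471]
1.0658867 [array([ 0.55 , -0.106,  0.288]), array([ 0.554, -0.107,  0.283]), array([ 0.552, -0.099,  0.282]), array([ 0.556, -0.103,  0.276]), array([ 0.555, -0.104,  0.269]), array([ 0.557, -0.103,  0.264]), array([ 0.555, -0.105,  0.256]), array([ 0.543, -0.101,  0.248]), array([ 0.557, -0.101,  0.248])]
0.215 1120 ((0.6347122192382812, -0.07160907983779907), 0.08006693422794342) 0.22548382775391396
0.24 1268 ((0.6151723265647888, -0.08038884401321411), 0.08221659809350967) 0.25037122484892493
```

>>> drive_tool --pt "0 0 30 0 0 0 1" --pt "0 0 30 0 0 0 1" --pt "0 0 30 0 0 0 1" --pt "0 0 30 0 0 0 1" --pt "14 -30 0 0 0 2.2 0" --pt "14 -35 0 0 0 2.2 -0.2" --pt "14 -35 0 0 0 2.2 -0.2" --pt "14 -35 0 0 0 2.2 -0.2"

```text
clock: 1.15
tcp_pos: [0.3207, 0.4574, 0.4239]
orientation: [[-0.966, 0.26, 0.0], [0.26, 0.966, 0.0], [-0.0, 0.0, -1.0]]
force: [1.0, -0.0, 0.2]
width: 0.0344
```

>>> drive_tool --pt "14 -35 0 0 0 2.2 -0.2" --pt "14 -35 0 0 0 2.2 -0.2" --pt "14 -35 0 0 0 2.2 -0.2" --pt "14 -35 0 0 0 2.2 -0.2" --pt "14 -35 0 0 0 2.2 -0.2" --pt "14 -35 0 0 0 2.2 -0.2" --pt "14 -35 0 0 0 2.2 -0.2" --pt "14 -35 0 0 0 2.2 -0.2"

```text
clock: 1.95
tcp_pos: [0.4326, 0.1773, 0.4242]
orientation: [[-0.999, -0.044, 0.001], [-0.044, 0.999, 0.0], [-0.001, 0.0, -1.0]]
force: [0.4, 0.4, -0.2]
width: 0.034
```

>>> drive_tool --pt "14 -35 0 0 0 2.2 -0.2" --pt "14 -35 0 0 0 2.2 -0.2" --pt "14 -35 0 0 0 2.2 -0.2" --pt "14 -35 0 0 0 2.2 -0.2" --pt "14 -35 0 0 0 2.2 -0.2" --pt "14 -35 0 0 0 2.2 -0.2" --pt "14 -35 0 0 0 2.2 -0.2" --pt "0 0 0 0 0 0 -0.2"

```text
clock: 2.75
tcp_pos: [0.5311, -0.0723, 0.4239]
orientation: [[-0.955, -0.298, 0.001], [-0.298, 0.955, -0.004], [0.0, -0.004, -1.0]]
force: [-0.2, 0.2, 0.2]
width: 0.0342
```

```bash
python3 - <<'E'
from h import *
f=cam('wrist','w1'); o=r.get_obs(); print(o['clock'],o['tcp_pos'],o['orientation'],o['force'],o['width'],o['joints'])
print(f['xyz'],f['rotation'])
E
```

```text
2.8 [ 0.5305305  -0.0691182   0.42374138] [[-9.53800710e-01 -3.00440005e-01 -9.07994296e-05]
 [-3.00439676e-01  9.53800035e-01 -1.22283222e-03]
 [ 4.53992217e-04 -1.13905849e-03 -9.99999248e-01]] [-0.67300744  0.23234495 -0.32035975] 0.034000722867895745 [ -2.46429304  19.81991769   9.64357507  95.5762361   -3.51852782
  64.90116681 115.5957365 ]
[ 0.46812649 -0.09206543  0.4958217 ] [[-0.29787019  0.92099616  0.25107653]
 [ 0.9546012   0.28824775  0.07516501]
 [-0.00314556  0.26206737 -0.96504445]]
```

View pics/w1.png

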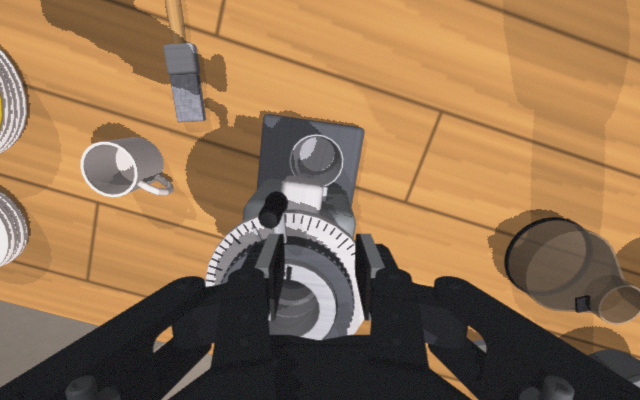

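```bash
python3 - <<'E'
from h import *
f=cam('wrist'); t=cam('top'); s=cam('scene')
im=f['image']; d=f['depth']
g=im[185:235,250:300].max(2); m=(g<50).astype(np.uint8)
vv,uu=np.where(m); P=np.array([dep(f,u+250,v+185) for u,v in zip(uu,vv)])
k=(P[:,2]>.253)&(P[:,2]<.3); print(k.sum(),P[k].mean(0),P[k].min(0),P[k].max(0))
k=(P[:,2]>.286)&(P[:,2]<.3); print('top',k.sum(),P[k].mean(0),cv2.minEnclosingCircle(P[k][:,:2].astype(np.float32)))
cv2.imwrite('pics/w1z.png',cv2.resize(im[180:345,200:375],None,fx=4.4,fy=3.6,interpolation=cv2.INTER_CUBIC)[:,:,::-1][:600,:770])
# two-view grip centre: top & scene mid pixels
def mid(F,y0,y1,x0,x1):
    g=F['image'][y0:y1,x0:x1].max(2); v,u=np.where(g<45); return (u.min()+u.max())/2+x0,(v.min()+v.max())/2+y0,len(u)
for F,b in((t,(195,220,345,366)),(s,(155,181,285,305))): print(mid(F,*b))
a=mid(f,185,235,250,300);b=mid(s,155,181,285,305)
o1,d1=ray(f,*a[:2]);o2,d2=ray(s,*b[:2])
x=np.linalg.lstsq(np.c_[d1,-d2],o2-o1,rcond=None)[0]; print(o1+x[0]*d1,o2+x[1]*d2)
E
```

```text
538 [ 0.54339849 -0.10427442  0.27972413] [ 0.5389557  -0.11243069  0.2530043 ] [ 0.55332918 -0.09659372  0.29284358]
top 261 [ 0.54549966 -0.10504203  0.29003055] ((0.5465248227119446, -0.10460357367992401), 0.007768175099045038)Traceback (most recent call last):
  File "<stdin>", line 12, in <module>
  File "<stdin>", line 11, in mid
    return umr_minimum(a, axis, None, out, keepdims, initial, where)
ValueError: zero-size array to reduction operation minimum which has no identity
```

View pics/w1z.png

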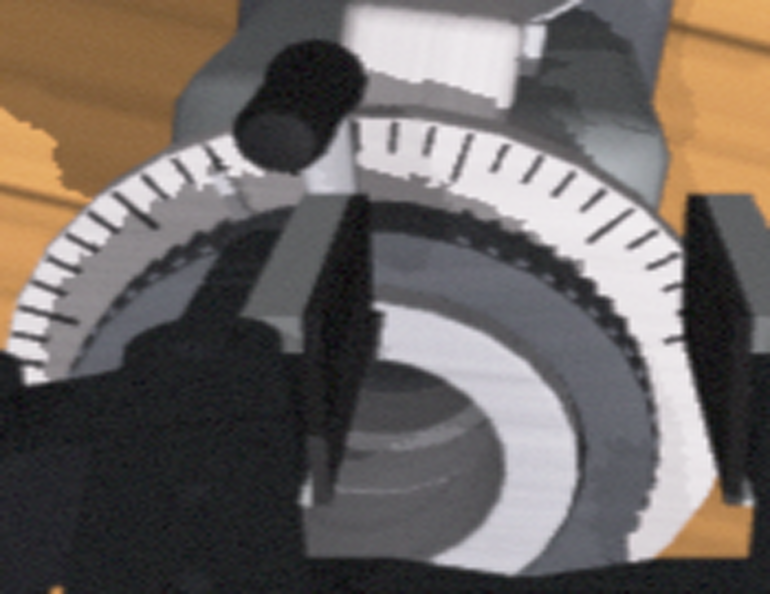

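>>> drive_tool --pt "8 -18 0 0 0 1.8 -0.2" --pt "8 -18 0 0 0 1.8 -0.2" --pt "0 0 0 0 0 0 -0.2" --pt "0 0 -25 0 0 0 -0.2" --pt "0 0 -25 0 0 0 -0.2"

```text
clock: 3.45
tcp_pos: [0.5464, -0.1001, 0.374]
orientation: [[-0.93, -0.367, 0.002], [-0.367, 0.93, 0.001], [-0.002, 0.0, -1.0]]
force: [0.3, 0.6, 0.3]
width: 0.0343
```

```bash
python3 - <<'E'
from h import *
f=cam('wrist','w2'); o=r.get_obs(); print(o['clock'],o['tcp_pos'],o['orientation'][:,1],o['force'],o['width'])
E
```

```text
3.5 [ 0.5441578  -0.0995844   0.36950269] [-0.36680661  0.93028639  0.00448689] [-1.99419196e+00 -1.52416464e-03 -3.57584973e+00] 0.03410212556126685
```

View pics/w2.png

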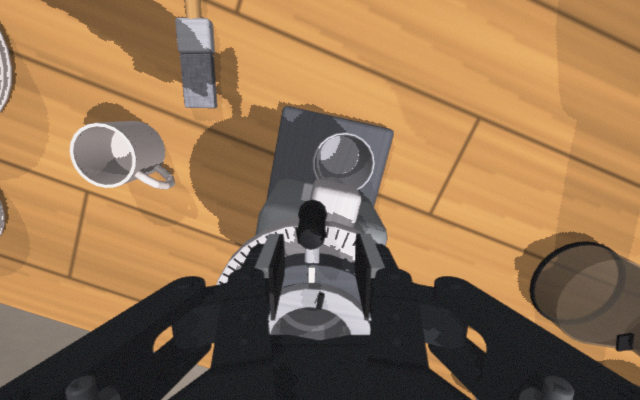

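>>> drive_tool --pt "2 -5 0 0 0 0 -0.2" --pt "0 0 -18 0 0 0 -0.2" --pt "0 0 -18 0 0 0 -0.2" --pt "0 0 0 0 0 0 -0.2" --pt "0 0 0 0 0 0 -0.2" --pt "0 0 0 0 0 0 -0.2"

```text
clock: 4.1
tcp_pos: [0.5492, -0.1072, 0.3396]
orientation: [[-0.931, -0.365, 0.003], [-0.365, 0.931, -0.0], [-0.002, -0.001, -1.0]]
force: [0.6, -0.2, 1.0]
width: 0.0345
```

```bash
cat >> h.py <<'E'
AX=np.array([.6345,-.0715]); GR=.095
def rep():
    o=r.get_obs(); y=o['orientation'][:,1]; p=o['tcp_pos']; d=p[:2]-AX
    # d: tool bearing; t: +coarser tangent
    a=np.arctan2(d[1],d[0])%(2*np.pi); t=np.array([-np.sin(a),np.cos(a)])
    print('t %.2f tcp %s rad %.1f ang %.4f yawy %.1f Ft %.2f Fr %.2f Fz %.2f F.y %.2f w %.4f'%(o['clock'],(p*1000).round(1),np.hypot(*d)*1e3,a,np.degrees(np.arctan2(y[1],y[0])),o['force'][:2]@t,o['force'][:2]@(d/np.hypot(*d)),o['force'][2],o['force']@y,o['width']), 'Tz %.3f'%o['wrist_torque'][2])
    return o
E
python3 - <<'E'
from h import *
rep();f=cam('wrist','w3');rep()
cv2.imwrite('pics/w3z.png',cv2.resize(f['image'][180:345,220:420],None,fx=3.6,fy=3.6,interpolation=cv2.INTER_CUBIC)[:,:,::-1])
E
```

```text
t 4.10 tcp [ 549.2 -107.2  339.6] rad 92.5 ang 3.5373 yawy 111.4 Ft 0.37 Fr -0.48 Fz 1.01 F.y -0.36 w 0.0345 Tz -0.014
t 4.15 tcp [ 549.  -107.2  339.4] rad 92.6 ang 3.5370 yawy 111.4 Ft -0.13 Fr 0.02 Fz 0.46 F.y 0.13 w 0.0342 Tz -0.003
```

View pics/w3z.png

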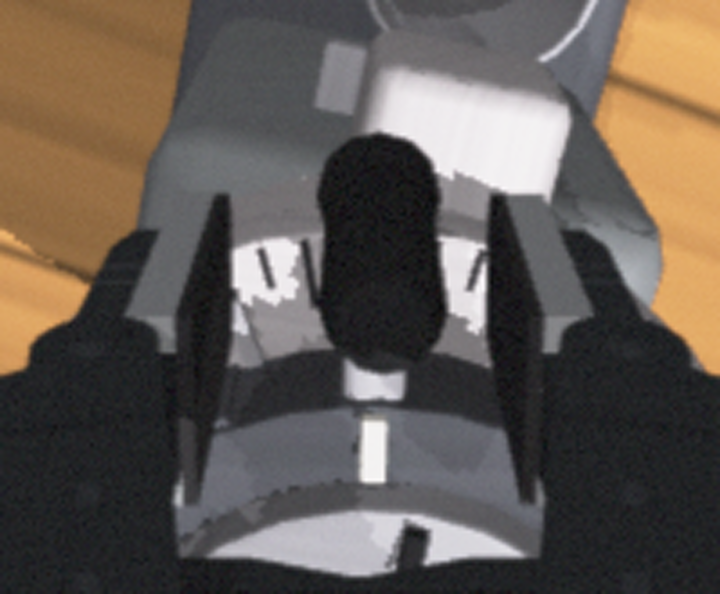

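```bash
cat > wp.py <<'E'
from h import *
import sys
# from bearing, step deg list -> shifts
o=r.get_obs(); p=o['tcp_pos'][:2]
a=np.arctan2(*(p-AX)[::-1]); st=float(sys.argv[1]); n=int(sys.argv[2])
for i in range(n):
    a+=np.radians(st); q=AX+.095*np.array([np.cos(a),np.sin(a)]); s=np.round((q-p)*1000,1); p=p+s/1000; print(s.tolist(),round(a%(2*np.pi),4))
E
python3 wp.py -2 16
```

```text
[-3.4, 2.2] 3.5021
[-1.1, 3.1] 3.4672
[-1.1, 3.1] 3.4323
[-0.8, 3.2] 3.3974
[-0.8, 3.3] 3.3625
[-0.7, 3.2] 3.3275
[-0.6, 3.3] 3.2926
[-0.4, 3.3] 3.2577
[-0.3, 3.3] 3.2228
[-0.2, 3.3] 3.1879
[-0.1, 3.3] 3.153
[-0.0, 3.3] 3.1181
[0.1, 3.3] 3.0832
[0.3, 3.3] 3.0483
[0.3, 3.3] 3.0134
[0.5, 3.3] 2.9785
```

>>> drive_tool --pt "-3.4 2.2 0 0 0 -2 -0.2" --pt "-1.1 3.1 0 0 0 -2 -0.2" --pt "-1.1 3.1 0 0 0 -2 -0.2" --pt "-0.8 3.2 0 0 0 -2 -0.2" --pt "-0.8 3.3 0 0 0 -2 -0.2" --pt "-0.7 3.2 0 0 0 -2 -0.2" --pt "-0.6 3.3 0 0 0 -2 -0.2" --pt "0 0 0 0 0 0 -0.2"

```text
clock: 4.95
tcp_pos: [0.5402, -0.0853, 0.3388]
orientation: [[-0.992, -0.13, 0.001], [-0.13, 0.992, 0.0], [-0.001, -0.0, -1.0]]
force: [0.7, 0.3, 0.5]
width: 0.0341
```

```bash
python3 - <<'E'
from h import *
rep();f=cam('wrist','w4');rep()
cv2.imwrite('pics/w4z.png',cv2.resize(f['image'][180:345,220:420],None,fx=3.6,fy=3.6,interpolation=cv2.INTER_CUBIC)[:,:,::-1])
E
python3 wp.py -2 8
```

```text
t 4.95 tcp [540.2 -85.3 338.8] rad 95.3 ang 3.2864 yawy 97.4 Ft -0.19 Fr -0.71 Fz 0.46 F.y 0.20 w 0.0341 Tz 0.037
t 5.00 tcp [540.2 -85.6 338.7] rad 95.4 ang 3.2897 yawy 97.5 Ft -0.59 Fr -0.23 Fz -0.58 F.y 0.59 w 0.0341 Tz 0.017
[-0.1, 3.3] 3.2548
[-0.3, 3.3] 3.2199
[-0.2, 3.4] 3.185
[-0.1, 3.3] 3.1501
[0.1, 3.3] 3.1152
[0.1, 3.3] 3.0803
[0.3, 3.3] 3.0454
[0.4, 3.3] 3.0105
```

View pics/w4z.png

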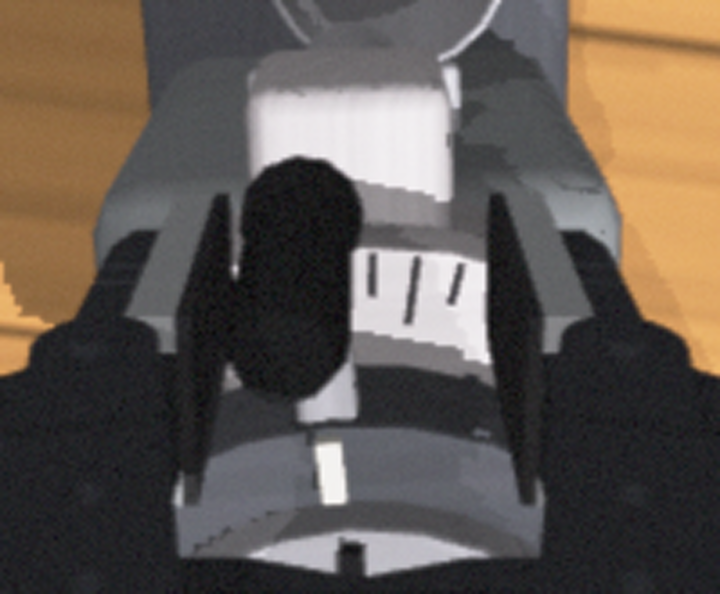

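>>> drive_tool --pt "-0.1 3.3 0 0 0 -2 -0.2" --pt "-0.3 3.3 0 0 0 -2 -0.2" --pt "-0.2 3.4 0 0 0 -2 -0.2" --pt "-0.1 3.3 0 0 0 -2 -0.2" --pt "0.1 3.3 0 0 0 -2 -0.2" --pt "0.1 3.3 0 0 0 -2 -0.2" --pt "0.3 3.3 0 0 0 -2 -0.2" --pt "0 0 0 0 0 0 -0.2"

```text
clock: 5.8
tcp_pos: [0.5399, -0.0638, 0.3384]
orientation: [[-0.993, 0.115, 0.001], [0.115, 0.993, -0.002], [-0.001, -0.002, -1.0]]
force: [0.6, -2.7, 0.6]
width: 0.0342
```

```bash
python3 - <<'E'
from h import *
rep();f=cam('wrist','w5');rep()
cv2.imwrite('pics/w5z.png',cv2.resize(f['image'][180:345,220:420],None,fx=3.6,fy=3.6,interpolation=cv2.INTER_CUBIC)[:,:,::-1])
E
python3 wp.py -1 12
```

```text
t 5.80 tcp [539.9 -63.8 338.4] rad 95.0 ang 3.0609 yawy 83.4 Ft 2.62 Fr -0.77 Fz 0.60 F.y -2.59 w 0.0342 Tz -0.063
t 5.85 tcp [539.8 -63.8 338.4] rad 95.0 ang 3.0607 yawy 83.4 Ft 3.86 Fr -0.07 Fz 0.81 F.y -3.86 w 0.0342 Tz -0.013
[0.1, 1.7] 3.0433
[0.2, 1.6] 3.0258
[0.2, 1.6] 3.0084
[0.3, 1.7] 2.9909
[0.2, 1.6] 2.9735
[0.3, 1.7] 2.956
[0.3, 1.6] 2.9386
[0.4, 1.6] 2.9211
[0.4, 1.6] 2.9036
[0.4, 1.6] 2.8862
[0.4, 1.6] 2.8687
[0.5, 1.6] 2.8513
```

View pics/w5z.png

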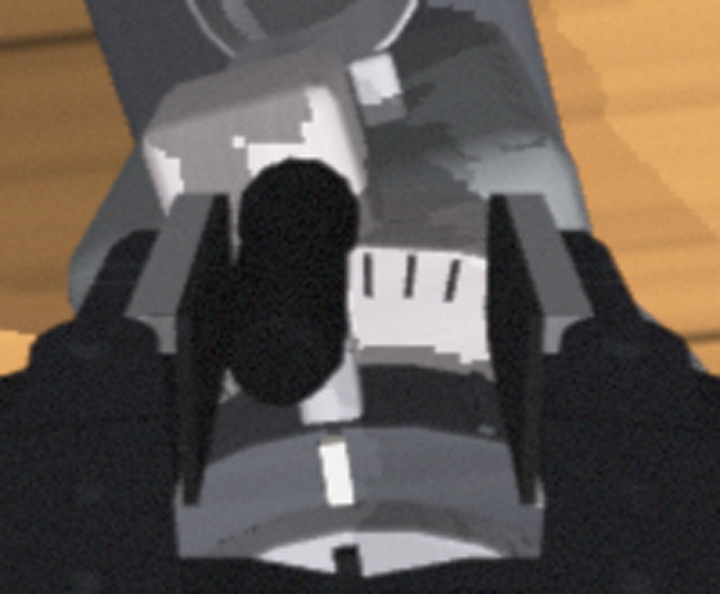

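>>> drive_tool --pt "0.1 1.7 0 0 0 -1 -0.2" --pt "0.2 1.6 0 0 0 -1 -0.2" --pt "0.2 1.6 0 0 0 -1 -0.2" --pt "0.3 1.7 0 0 0 -1 -0.2" --pt "0.2 1.6 0 0 0 -1 -0.2" --pt "0.3 1.7 0 0 0 -1 -0.2" --pt "0.3 1.6 0 0 0 -1 -0.2" --pt "0.4 1.6 0 0 0 -1 -0.2"

```text
clock: 6.65
tcp_pos: [0.5417, -0.0493, 0.3379]
orientation: [[-0.967, 0.253, 0.0], [0.253, 0.967, -0.0], [-0.0, -0.0, -1.0]]
force: [0.0, -3.9, 2.0]
width: 0.0343
```

```bash
python3 -c "
from h import *
rep()"; python3 wp.py -0.7 20
```

```text
t 6.65 tcp [541.7 -49.3 337.9] rad 95.5 ang 2.9064 yawy 75.3 Ft 3.83 Fr -0.93 Fz 2.01 F.y -3.81 w 0.0343 Tz 0.026
[0.7, 1.0] 2.8942
[0.3, 1.1] 2.882
[0.3, 1.2] 2.8698
[0.3, 1.1] 2.8576
[0.4, 1.1] 2.8453
[0.3, 1.1] 2.8331
[0.4, 1.1] 2.8209
[0.3, 1.1] 2.8087
[0.4, 1.1] 2.7965
[0.4, 1.1] 2.7843
[0.4, 1.1] 2.772
[0.5, 1.1] 2.7598
[0.4, 1.0] 2.7476
[0.5, 1.1] 2.7354
[0.4, 1.1] 2.7232
[0.5, 1.0] 2.711
[0.5, 1.1] 2.6987
[0.5, 1.0] 2.6865
[0.5, 1.1] 2.6743
[0.5, 1.0] 2.6621
```

>>> drive_tool --pt "0.3 1.0 0 0 0 -0.7 -0.2" --pt "0.3 1.1 0 0 0 -0.7 -0.2" --pt "0.3 1.2 0 0 0 -0.7 -0.2" --pt "0.3 1.1 0 0 0 -0.7 -0.2" --pt "0 0 0 0 0 0 -0.2"

```text
clock: 7.15
tcp_pos: [0.5428, -0.0448, 0.3378]
orientation: [[-0.954, 0.299, -0.0], [0.299, 0.954, 0.0], [0.0, 0.0, -1.0]]
force: [0.5, -2.8, 1.2]
width: 0.0345
```

```bash
python3 -c "
from h import *
rep()"
```

```text
t 7.15 tcp [542.8 -44.8 337.8] rad 95.5 ang 2.8578 yawy 72.6 Ft 2.58 Fr -1.23 Fz 1.23 F.y -2.56 w 0.0345 Tz -0.050
```

>>> drive_tool --pt "0.4 1.1 0 0 0 -0.7 -0.2" --pt "0.3 1.1 0 0 0 -0.7 -0.2" --pt "0.4 1.1 0 0 0 -0.7 -0.2" --pt "0 0 0 0 0 0 -0.2"

```text
clock: 7.55
tcp_pos: [0.5438, -0.0415, 0.3378]
orientation: [[-0.943, 0.334, -0.0], [0.334, 0.943, 0.0], [0.0, 0.0, -1.0]]
force: [-0.8, -3.1, 0.7]
width: 0.0345
```

```bash
python3 -c "
from h import *
rep()"
```

```text
t 7.55 tcp [543.8 -41.5 337.8] rad 95.5 ang 2.8216 yawy 70.5 Ft 3.18 Fr -0.22 Fz 0.69 F.y -3.18 w 0.0345 Tz 0.049
```

>>> drive_tool --pt "0.4 1.1 0 0 0 -0.7 -0.2" --pt "0.4 1.1 0 0 0 -0.7 -0.2" --pt "0 0 0 0 0 0 -0.2"

```text
clock: 7.85
tcp_pos: [0.5446, -0.0393, 0.3378]
orientation: [[-0.934, 0.357, -0.0], [0.357, 0.934, 0.0], [0.001, 0.0, -1.0]]
force: [0.1, -3.7, 1.7]
width: 0.034
```

>>> drive_tool --pt "0.4 1.1 0 0 0 -0.7 -0.2" --pt "0.4 1.1 0 0 0 -0.7 -0.2" --pt "0 0 0 0 0 0 -0.2"

```text
clock: 8.15
tcp_pos: [0.5454, -0.0371, 0.3378]
orientation: [[-0.925, 0.38, -0.0], [0.38, 0.925, 0.0], [0.0, 0.0, -1.0]]
force: [-0.6, -3.3, 2.0]
width: 0.0345
```

>>> drive_tool --pt "0.4 1.1 0 0 0 -0.7 -0.2" --pt "0.4 1.1 0 0 0 -0.7 -0.2" --pt "0 0 0 0 0 0 -0.2"

```text
clock: 8.45
tcp_pos: [0.5463, -0.0349, 0.3379]
orientation: [[-0.916, 0.402, -0.0], [0.402, 0.916, 0.0], [0.0, 0.0, -1.0]]
force: [-0.6, -2.8, 1.7]
width: 0.0341
```

```bash
python3 -c "
from h import *
rep()"
```

```text
t 8.45 tcp [546.3 -34.9 337.9] rad 95.5 ang 2.7479 yawy 66.3 Ft 2.85 Fr -0.55 Fz 1.73 F.y -2.83 w 0.0341 Tz -0.030
```

>>> drive_tool --pt "0.4 1.1 0 0 0 -0.7 -0.2" --pt "0.5 1.1 0 0 0 -0.7 -0.2" --pt "0 0 0 0 0 0 -0.2"

```text
clock: 8.75
tcp_pos: [0.5473, -0.0327, 0.3379]
orientation: [[-0.906, 0.424, -0.0], [0.424, 0.906, 0.0], [0.0, 0.0, -1.0]]
force: [-0.5, -3.2, 1.3]
width: 0.0343
```

>>> drive_tool --pt "0.4 1.1 0 0 0 -0.7 -0.2" --pt "0.4 1.0 0 0 0 -0.7 -0.2" --pt "0 0 0 0 0 0 -0.2"

```text
clock: 9.05
tcp_pos: [0.5481, -0.0306, 0.3379]
orientation: [[-0.895, 0.446, 0.0], [0.446, 0.895, 0.0], [-0.0, 0.0, -1.0]]
force: [-0.3, -2.7, -0.7]
width: 0.0344
```

>>> drive_tool --pt "0.5 1.0 0 0 0 -0.7 -0.2" --pt "0.5 1.0 0 0 0 -0.7 -0.2" --pt "0 0 0 0 0 0 -0.2"

```text
clock: 9.35
tcp_pos: [0.5491, -0.0286, 0.3379]
orientation: [[-0.884, 0.468, -0.0], [0.468, 0.884, 0.0], [0.0, 0.0, -1.0]]
force: [-0.3, -4.2, -0.1]
width: 0.034
```

>>> drive_tool --pt "0.5 1.0 0 0 0 -0.7 -0.2" --pt "0.5 1.0 0 0 0 -0.7 -0.2" --pt "0 0 0 0 0 0 -0.2"

```text
clock: 9.65
tcp_pos: [0.5502, -0.0266, 0.3379]
orientation: [[-0.872, 0.49, 0.0], [0.49, 0.872, 0.0], [-0.0, 0.0, -1.0]]
force: [-0.1, -4.0, 0.5]
width: 0.0341
```

>>> drive_tool --pt "0.5 1.0 0 0 0 -0.7 -0.2" --pt "0 0 0 0 0 0 -0.2"

```text
clock: 9.85
tcp_pos: [0.5506, -0.0257, 0.3379]
orientation: [[-0.866, 0.5, 0.0], [0.5, 0.866, 0.0], [-0.0, 0.0, -1.0]]
force: [0.5, -3.8, -0.8]
width: 0.0339
```

>>> drive_tool --pt "0.5 1.0 0 0 0 -0.7 -0.2" --pt "0 0 0 0 0 0 -0.2"

```text
clock: 10.05
tcp_pos: [0.5511, -0.0247, 0.3379]
orientation: [[-0.86, 0.511, 0.0], [0.511, 0.86, 0.0], [-0.0, 0.0, -1.0]]
force: [0.4, -3.6, -0.6]
width: 0.0341
```

```bash
python3 - <<'E'
from h import *
rep();f=cam('wrist','w6');rep()
cv2.imwrite('pics/w6z.png',cv2.resize(f['image'][180:345,220:420],None,fx=3.6,fy=3.6,interpolation=cv2.INTER_CUBIC)[:,:,::-1])
E
```

```text
t 10.05 tcp [551.1 -24.7 337.9] rad 95.6 ang 2.6301 yawy 59.3 Ft 2.93 Fr -2.08 Fz -0.62 F.y -2.88 w 0.0341 Tz 0.082
t 10.10 tcp [551.1 -24.7 337.9] rad 95.7 ang 2.6301 yawy 59.3 Ft 2.70 Fr -2.15 Fz -0.43 F.y -2.65 w 0.0340 Tz 0.036
```

View pics/w6z.png

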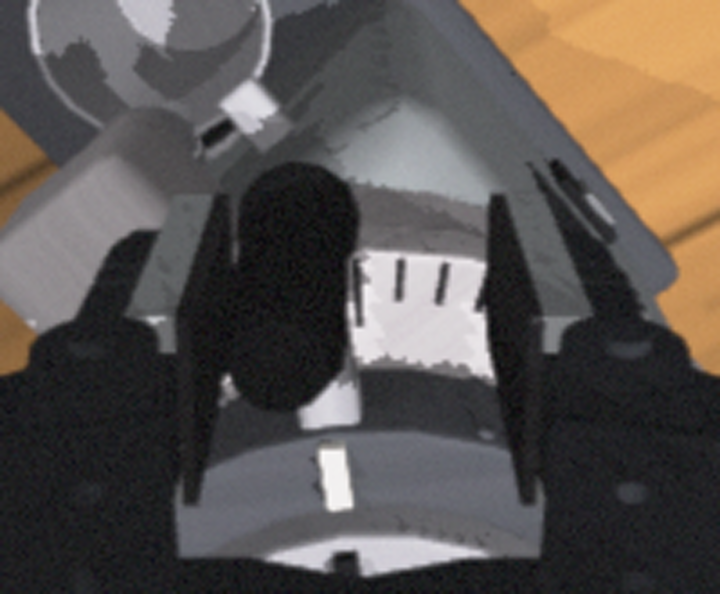

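>>> drive_tool --pt "0.5 0.9 0 0 0 -0.7 -0.2" --pt "0.5 0.9 0 0 0 -0.7 -0.2" --pt "0 0 0 0 0 0 -0.2"

```text
clock: 10.4
tcp_pos: [0.5521, -0.0229, 0.3379]
orientation: [[-0.847, 0.532, 0.0], [0.532, 0.847, 0.0], [-0.0, 0.0, -1.0]]
force: [-0.1, -3.2, -1.2]
width: 0.0341
```

>>> drive_tool --pt "0.5 0.9 0 0 0 -0.7 -0.2" --pt "0.6 0.9 0 0 0 -0.7 -0.2" --pt "0 0 0 0 0 0 -0.2"

```text
clock: 10.7
tcp_pos: [0.5532, -0.021, 0.3379]
orientation: [[-0.834, 0.552, -0.0], [0.552, 0.834, 0.0], [0.0, 0.0, -1.0]]
force: [0.5, -2.8, 0.3]
width: 0.0344
```

>>> drive_tool --pt "0.6 0.9 0 0 0 -0.7 -0.2" --pt "0.6 0.9 0 0 0 -0.7 -0.2" --pt "0 0 0 0 0 0 -0.2"

```text
clock: 11.0
tcp_pos: [0.5543, -0.0192, 0.3379]
orientation: [[-0.82, 0.572, -0.0], [0.572, 0.82, 0.0], [0.0, 0.0, -1.0]]
force: [0.1, -3.6, 0.0]
width: 0.0341
```

```bash
python3 -c "
from h import *
rep()"
```

```text
t 11.00 tcp [554.3 -19.2 337.9] rad 95.7 ang 2.5635 yawy 55.1 Ft 2.97 Fr -2.06 Fz 0.05 F.y -2.90 w 0.0341 Tz 0.075
```

>>> drive_tool --pt "0.6 0.9 0 0 0 -0.7 -0.2" --pt "0.6 0.9 0 0 0 -0.7 -0.2" --pt "0 0 0 0 0 0 -0.2"

```text
clock: 11.3
tcp_pos: [0.5556, -0.0174, 0.3379]
orientation: [[-0.806, 0.592, -0.0], [0.592, 0.806, 0.0], [0.0, 0.0, -1.0]]
force: [-1.0, -3.6, -0.3]
width: 0.0343
```

>>> drive_tool --pt "0.7 0.9 0 0 0 -0.7 -0.2" --pt "0.6 0.9 0 0 0 -0.7 -0.2" --pt "0 0 0 0 0 0 -0.2"

```text
clock: 11.6
tcp_pos: [0.5568, -0.0156, 0.3379]
orientation: [[-0.791, 0.612, -0.0], [0.612, 0.791, 0.0], [0.0, 0.0, -1.0]]
force: [-0.6, -4.0, 0.5]
width: 0.0342
```

```bash
python3 -c "
from h import *
rep()"
```

```text
t 11.60 tcp [556.8 -15.6 337.9] rad 95.7 ang 2.5177 yawy 52.3 Ft 3.62 Fr -1.81 Fz 0.49 F.y -3.56 w 0.0342 Tz -0.014
```

>>> drive_tool --pt "0.7 0.9 0 0 0 -0.7 -0.2" --pt "0 0 0 0 0 0 -0.2" --pt "0 0 0 0 0 0 -0.2"

```text
clock: 11.9
tcp_pos: [0.5575, -0.0147, 0.3379]
orientation: [[-0.784, 0.621, -0.0], [0.621, 0.784, 0.0], [0.0, 0.0, -1.0]]
force: [-0.7, -2.5, 0.1]
width: 0.0342
```

>>> drive_tool --pt "0.7 0.9 0 0 0 -0.7 -0.2" --pt "0 0 0 0 0 0 -0.2" --pt "0 0 0 0 0 0 -0.2"

```text
clock: 12.2
tcp_pos: [0.5581, -0.014, 0.3379]
orientation: [[-0.776, 0.631, -0.0], [0.631, 0.776, 0.0], [0.0, -0.0, -1.0]]
force: [-1.9, -4.0, 0.8]
width: 0.034
```

```bash
python3 -c "
from h import *
rep()"
```

```text
t 12.20 tcp [558.1 -14.  337.9] rad 95.6 ang 2.4965 yawy 50.9 Ft 4.34 Fr -0.93 Fz 0.84 F.y -4.30 w 0.0340 Tz -0.026
```

>>> drive_tool --pt "0.7 0.9 0 0 0 -0.7 -0.2" --pt "0 0 0 0 0 0 -0.2" --pt "0 0 0 0 0 0 -0.2"

```text
clock: 12.5
tcp_pos: [0.5586, -0.0137, 0.3379]
orientation: [[-0.768, 0.641, -0.001], [0.641, 0.768, -0.001], [0.0, -0.001, -1.0]]
force: [-2.2, -4.3, 1.4]
width: 0.0342
```

```bash
python3 -c "
from h import *
rep()"
```

```text
t 12.50 tcp [558.6 -13.7 337.9] rad 95.5 ang 2.4907 yawy 50.2 Ft 4.73 Fr -0.85 Fz 1.41 F.y -4.69 w 0.0342 Tz 0.010
```

>>> drive_tool --pt "0.7 0.9 0 0 0 -0.6 -0.2" --pt "0 0 0 0 0 0 -0.2" --pt "0 0 0 0 0 0 -0.2"

```text
clock: 12.8
tcp_pos: [0.559, -0.0133, 0.3379]
orientation: [[-0.761, 0.649, -0.001], [0.649, 0.761, -0.001], [0.0, -0.002, -1.0]]
force: [-2.6, -6.0, 0.6]
width: 0.0342
```

```bash
python3 -c "
from h import *
rep()"
```

```text
t 12.80 tcp [559.  -13.3 337.9] rad 95.3 ang 2.4845 yawy 49.5 Ft 6.29 Fr -1.63 Fz 0.63 F.y -6.20 w 0.0342 Tz 0.012
```

>>> drive_tool --pt "0.7 0.9 0 0 0 -0.4 -0.2" --pt "0 0 0 0 0 0 -0.2" --pt "0 0 0 0 0 0 -0.2"

```text
clock: 13.1
tcp_pos: [0.5594, -0.0128, 0.3378]
orientation: [[-0.756, 0.655, -0.002], [0.655, 0.756, -0.002], [0.0, -0.003, -1.0]]
force: [-3.2, -6.2, 2.5]
width: 0.0341
```

```bash
python3 -c "
from h import *
rep()"
```

```text
t 13.10 tcp [559.4 -12.8 337.8] rad 95.3 ang 2.4786 yawy 49.1 Ft 6.91 Fr -1.29 Fz 2.50 F.y -6.84 w 0.0341 Tz -0.020
```

>>> drive_tool --pt "0.7 0.9 0 0 0 -0.4 -0.2" --pt "0 0 0 0 0 0 -0.2" --pt "0 0 0 0 0 0 -0.2"

```text
clock: 13.4
tcp_pos: [0.5598, -0.0124, 0.3378]
orientation: [[-0.751, 0.66, -0.003], [0.66, 0.751, -0.002], [0.001, -0.004, -1.0]]
force: [-5.6, -6.6, 1.9]
width: 0.0345
```

```bash
python3 - <<'E'
from h import *
rep();f=cam('wrist','w7');rep()
cv2.imwrite('pics/w7z.png',cv2.resize(f['image'][180:345,220:420],None,fx=3.6,fy=3.6,interpolation=cv2.INTER_CUBIC)[:,:,::-1])
t=cam('top','t7'); rep()
E
```

```text
t 13.40 tcp [559.8 -12.4 337.8] rad 95.3 ang 2.4725 yawy 48.7 Ft 8.66 Fr 0.25 Fz 1.89 F.y -8.67 w 0.0345 Tz 0.044
t 13.45 tcp [559.8 -12.4 337.8] rad 95.3 ang 2.4725 yawy 48.7 Ft 9.15 Fr -0.85 Fz 2.36 F.y -9.11 w 0.0344 Tz 0.011
t 13.50 tcp [559.8 -12.4 337.8] rad 95.3 ang 2.4724 yawy 48.7 Ft 7.81 Fr -0.53 Fz 1.90 F.y -7.78 w 0.0342 Tz 0.047
```

View pics/w7z.png

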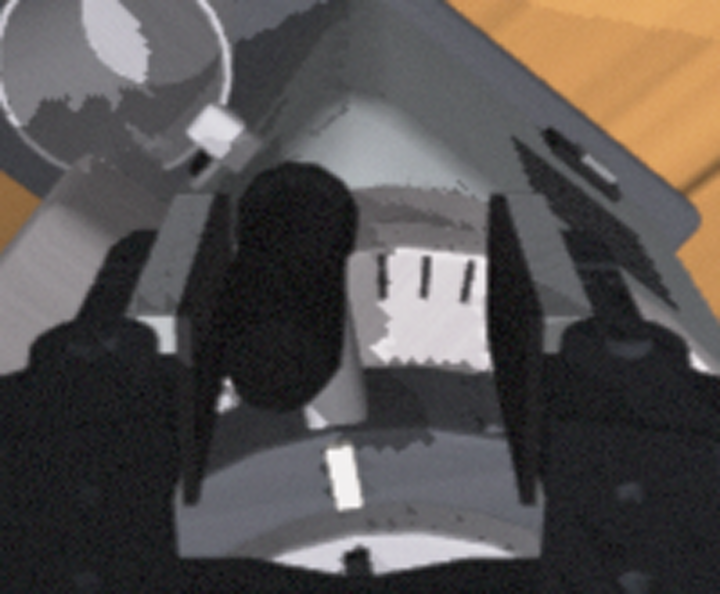

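```bash
cat >> h.py <<'E'
from scipy.optimize import brentq
def lev(tcp,y,w=.0342,side=-1):
    y=np.array(y[:2])/np.hypot(*y[:2]); a=np.arctan2(*(np.array(tcp[:2])-AX)[::-1])%(2*np.pi)
    g=lambda th:(AX+GR*np.array([np.cos(th),np.sin(th)])-tcp[:2])@y-side*(w/2-.008)
    return brentq(g,a-.4,a+.4)
E
python3 - <<'E'
from h import *
for tcp,y,F in (((.5575,-.0147),(.621,.784),3),((.5581,-.0140),(.631,.776),4.34),((.5586,-.0137),(.641,.768),4.7),((.559,-.0133),(.649,.761),6.29),((.5594,-.0128),(.655,.756),6.91),((.5598,-.0124),(.66,.751),8.5)):
    print(lev(tcp,y),F)
E
python3 wp.py 3 24; python3 -c "
from h import *
print(r.get_obs()['joints'])"
```

```text
2.602436275359325 3
2.5928441124498165 4.34
2.587185716405985 4.7
2.581330509399817 6.29
2.5746231604495935 6.91
2.5687066247296193 8.5
[-2.8, -4.1] 2.5248
[-2.7, -4.2] 2.5772
[-2.6, -4.2] 2.6295
[-2.3, -4.4] 2.6819
[-2.1, -4.6] 2.7342
[-1.9, -4.6] 2.7866
[-1.6, -4.7] 2.839
[-1.3, -4.8] 2.8913
[-1.1, -4.8] 2.9437
[-0.9, -4.9] 2.996
[-0.6, -5.0] 3.0484
[-0.3, -4.9] 3.1008
[-0.1, -5.0] 3.1531
[0.2, -5.0] 3.2055
[0.5, -4.9] 3.2578
[0.7, -4.9] 3.3102
[0.9, -4.9] 3.3626
[1.2, -4.8] 3.4149
[1.5, -4.8] 3.4673
[1.7, -4.7] 3.5196
[2.0, -4.5] 3.572
[2.2, -4.5] 3.6244
[2.4, -4.3] 3.6767
[2.6, -4.3] 3.7291
[-18.18345768  28.1972472   25.05812485  99.53512248 -13.86966734
  55.51325768  60.88940815]
```

>>> drive_tool --pt "-2.8 -4.1 0 0 0 3 -0.2" --pt "-2.7 -4.2 0 0 0 3 -0.2" --pt "-2.6 -4.2 0 0 0 3 -0.2" --pt "-2.3 -4.4 0 0 0 3 -0.2" --pt "-2.1 -4.6 0 0 0 3 -0.2" --pt "-1.9 -4.6 0 0 0 3 -0.2" --pt "-1.6 -4.7 0 0 0 3 -0.2" --pt "-1.3 -4.8 0 0 0 3 -0.2"

```text
clock: 14.3
tcp_pos: [0.5442, -0.0442, 0.3379]
orientation: [[-0.956, 0.293, 0.001], [0.293, 0.956, 0.003], [-0.0, 0.003, -1.0]]
force: [0.0, 0.5, 0.3]
width: 0.0341
```

```bash
python3 -c "
from h import *
rep()"; python3 wp.py 3 8
```

```text
t 14.30 tcp [544.2 -44.2 337.9] rad 94.3 ang 2.8481 yawy 73.0 Ft -0.50 Fr 0.11 Fz 0.28 F.y 0.50 w 0.0341 Tz -0.059
[-2.0, -4.6] 2.9005
[-1.1, -4.9] 2.9529
[-0.8, -4.9] 3.0052
[-0.5, -4.9] 3.0576
[-0.3, -5.0] 3.1099
[-0.0, -4.9] 3.1623
[0.2, -5.0] 3.2147
[0.5, -5.0] 3.267
```

>>> drive_tool --pt "-1.2 -4.8 0 0 0 3 -0.2" --pt "-1.0 -4.9 0 0 0 3 -0.2" --pt "-0.8 -4.9 0 0 0 3 -0.2" --pt "-0.5 -4.9 0 0 0 3 -0.2" --pt "-0.3 -5 0 0 0 3 -0.2" --pt "0 -4.9 0 0 0 3 -0.2" --pt "0.2 -5 0 0 0 3 -0.2" --pt "0.5 -5 0 0 0 3 -0.2"

```text
clock: 15.1
tcp_pos: [0.5413, -0.0818, 0.3379]
orientation: [[-0.992, -0.123, 0.001], [-0.123, 0.992, 0.005], [-0.001, 0.005, -1.0]]
force: [0.0, 3.5, 1.1]
width: 0.0342
```

```bash
python3 -c "
from h import *
rep()"; python3 wp.py 3 8
```

```text
t 15.10 tcp [541.3 -81.8 337.9] rad 93.7 ang 3.2513 yawy 97.1 Ft -3.44 Fr -0.38 Fz 1.06 F.y 3.44 w 0.0342 Tz -0.004
[-0.6, -5.1] 3.3037
[0.9, -4.9] 3.356
[1.2, -4.8] 3.4084
[1.4, -4.7] 3.4607
[1.7, -4.7] 3.5131
[2.0, -4.6] 3.5655
[2.1, -4.5] 3.6178
[2.4, -4.3] 3.6702
```

>>> drive_tool --pt "0.4 -4.9 0 0 0 3 -0.2" --pt "0.8 -4.9 0 0 0 3 -0.2" --pt "1.2 -4.8 0 0 0 3 -0.2" --pt "1.4 -4.7 0 0 0 3 -0.2" --pt "1.7 -4.7 0 0 0 3 -0.2" --pt "2.0 -4.6 0 0 0 3 -0.2" --pt "2.1 -4.5 0 0 0 3 -0.2" --pt "0 0 0 0 0 0 -0.2"

```text
clock: 15.9
tcp_pos: [0.5512, -0.116, 0.3379]
orientation: [[-0.884, -0.467, 0.001], [-0.467, 0.884, 0.004], [-0.003, 0.003, -1.0]]
force: [0.7, 2.7, -0.2]
width: 0.0338
```

```bash
python3 -c "
from h import *
o=rep(); print(lev(o['tcp_pos'],o['orientation'][:,1],side=1),o['joints'][6])"; python3 wp.py 2 4
```

```text
t 15.90 tcp [ 551.2 -116.   337.9] rad 94.5 ang 3.6328 yawy 117.9 Ft -2.07 Fr -1.90 Fz -0.24 F.y 2.08 w 0.0338 Tz -0.001
3.5368144090696663 130.86717045327921
[1.1, -3.2] 3.6677
[1.7, -2.8] 3.7026
[1.9, -2.8] 3.7375
[1.9, -2.7] 3.7724
```

>>> drive_tool --pt "1.6 -2.9 0 0 0 2 -0.2" --pt "1.7 -2.8 0 0 0 2 -0.2" --pt "1.8 -2.8 0 0 0 2 -0.2" --pt "0 0 0 0 0 0 -0.2"

```text
clock: 16.3
tcp_pos: [0.5559, -0.1251, 0.3379]
orientation: [[-0.831, -0.556, 0.001], [-0.556, 0.831, 0.003], [-0.002, 0.002, -1.0]]
force: [0.8, 3.4, 1.3]
width: 0.0343
```

```bash
python3 - <<'E'
from h import *
o=rep(); print(lev(o['tcp_pos'],o['orientation'][:,1],side=1),o['joints'][6])
f=cam('wrist','w8')
cv2.imwrite('pics/w8z.png',cv2.resize(f['image'][180:345,220:420],None,fx=3.6,fy=3.6,interpolation=cv2.INTER_CUBIC)[:,:,::-1])
E
python3 wp.py -3 12
```

```text
t 16.30 tcp [ 555.9 -125.1  337.9] rad 95.1 ang 3.7403 yawy 123.8 Ft -2.31 Fr -2.58 Fz 1.33 F.y 2.34 w 0.0343 Tz -0.068
3.6444037486328322 136.7312993380058
[-2.4, 4.4] 3.6885
[-2.4, 4.3] 3.6361
[-2.3, 4.5] 3.5837
[-2.0, 4.5] 3.5314
[-1.8, 4.7] 3.479
[-1.5, 4.7] 3.4267
[-1.3, 4.8] 3.3743
[-1.0, 4.9] 3.3219
[-0.7, 4.9] 3.2696
[-0.5, 4.9] 3.2172
[-0.3, 5.0] 3.1649
[0.0, 5.0] 3.1125
```

View pics/w8z.png

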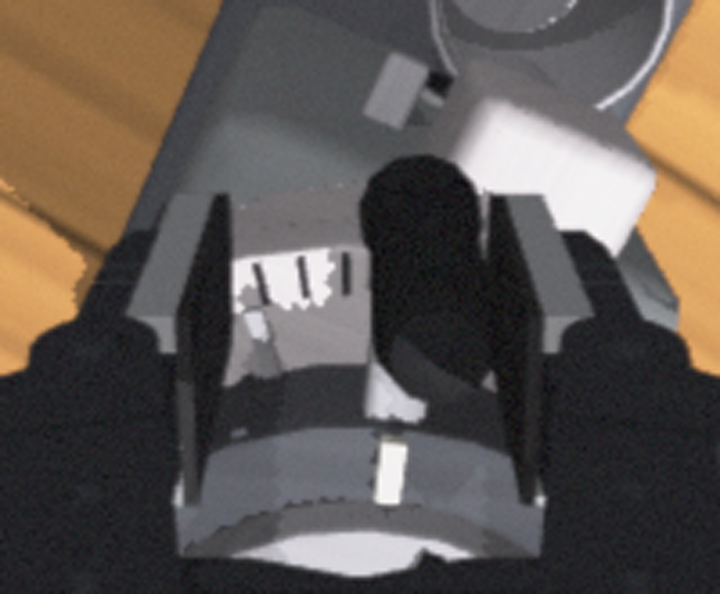

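>>> drive_tool --pt "-2.4 4.4 0 0 0 -3 -0.2" --pt "-2.4 4.3 0 0 0 -3 -0.2" --pt "-2.3 4.5 0 0 0 -3 -0.2" --pt "-2.0 4.5 0 0 0 -3 -0.2" --pt "-1.8 4.7 0 0 0 -3 -0.2" --pt "-1.5 4.7 0 0 0 -3 -0.2" --pt "-1.3 4.8 0 0 0 -3 -0.2" --pt "-1.0 4.9 0 0 0 -3 -0.2"

```text
clock: 17.15
tcp_pos: [0.5405, -0.0908, 0.338]
orientation: [[-0.986, -0.166, 0.0], [-0.166, 0.986, -0.001], [-0.0, -0.001, -1.0]]
force: [-0.4, -0.6, 0.0]
width: 0.0343
```

```bash
python3 - <<'E'
from h import *
o=rep(); print(lev(o['tcp_pos'],o['orientation'][:,1]))
E
python3 wp.py -2 8
```

```text
t 17.15 tcp [540.5 -90.8 338. ] rad 96.0 ang 3.3437 yawy 99.6 Ft 0.53 Fr 0.52 Fz 0.05 F.y -0.55 w 0.0343 Tz 0.029
3.4401902351225915
[0.3, 3.5] 3.3088
[-0.5, 3.2] 3.2739
[-0.3, 3.3] 3.239
[-0.3, 3.3] 3.204
[-0.2, 3.3] 3.1691
[0.0, 3.4] 3.1342
[0.1, 3.3] 3.0993
[0.2, 3.3] 3.0644
```

>>> drive_tool --pt "-0.4 3.3 0 0 0 -2 -0.2" --pt "-0.4 3.2 0 0 0 -2 -0.2" --pt "-0.3 3.3 0 0 0 -2 -0.2" --pt "-0.3 3.3 0 0 0 -2 -0.2" --pt "-0.2 3.3 0 0 0 -2 -0.2" --pt "0 3.4 0 0 0 -2 -0.2" --pt "0.1 2 0 0 0 -1.2 -0.2" --pt "0 0 0 0 0 0 -0.2"

```text
clock: 17.95
tcp_pos: [0.5389, -0.0695, 0.338]
orientation: [[-0.998, 0.061, -0.0], [0.061, 0.998, -0.002], [-0.0, -0.002, -1.0]]
force: [-0.5, -4.8, -0.4]
width: 0.0345
```

```bash
python3 - <<'E'
from h import *
o=rep(); print(lev(o['tcp_pos'],o['orientation'][:,1]))
E
python3 wp.py -1 6
```

```text
t 17.95 tcp [538.9 -69.5 338. ] rad 95.6 ang 3.1210 yawy 86.5 Ft 4.81 Fr 0.43 Fz -0.36 F.y -4.82 w 0.0345 Tz -0.013
3.2174535913782885
[0.6, 1.6] 3.1035
[0.1, 1.7] 3.0861
[0.1, 1.7] 3.0686
[0.2, 1.6] 3.0512
[0.1, 1.7] 3.0337
[0.2, 1.6] 3.0163
```

>>> drive_tool --pt "0.1 1.7 0 0 0 -1 -0.2" --pt "0.1 1.7 0 0 0 -1 -0.2" --pt "0.1 1.7 0 0 0 -1 -0.2" --pt "0.2 1.6 0 0 0 -1 -0.2" --pt "0.2 1.7 0 0 0 -1 -0.2" --pt "0 0 0 0 0 0 -0.2"

```text
clock: 18.55
tcp_pos: [0.5396, -0.0596, 0.3379]
orientation: [[-0.989, 0.146, -0.001], [0.146, 0.989, 0.0], [0.001, 0.0, -1.0]]
force: [-1.7, -3.8, 1.9]
width: 0.0341
```

```bash
python3 - <<'E'
from h import *
o=rep(); print(lev(o['tcp_pos'],o['orientation'][:,1]))
E
```

```text
t 18.55 tcp [539.6 -59.6 337.9] rad 95.6 ang 3.0168 yawy 81.6 Ft 3.98 Fr 1.25 Fz 1.87 F.y -4.01 w 0.0341 Tz -0.006
3.1129859591733986
```

>>> drive_tool --pt "0.2 1.1 0 0 0 -0.7 -0.2" --pt "0.2 1.0 0 0 0 -0.7 -0.2" --pt "0 0 0 0 0 0 -0.2" --pt "0 0 0 0 0 0 -0.2"

```text
clock: 18.95
tcp_pos: [0.5401, -0.0577, 0.3378]
orientation: [[-0.985, 0.17, -0.0], [0.17, 0.985, 0.0], [0.0, 0.0, -1.0]]
force: [-2.5, -3.3, 1.1]
width: 0.0345
```

```bash
python3 - <<'E'
from h import *
o=rep(); print(lev(o['tcp_pos'],o['orientation'][:,1]))
f=cam('wrist','w9')
cv2.imwrite('pics/w9z.png',cv2.resize(f['image'][180:345,220:420],None,fx=3.6,fy=3.6,interpolation=cv2.INTER_CUBIC)[:,:,::-1])
E
```

```text
t 18.95 tcp [540.1 -57.7 337.8] rad 95.4 ang 2.9968 yawy 80.2 Ft 3.65 Fr 2.01 Fz 1.13 F.y -3.71 w 0.0345 Tz -0.030
3.093014262498036
```

View pics/w9z.png

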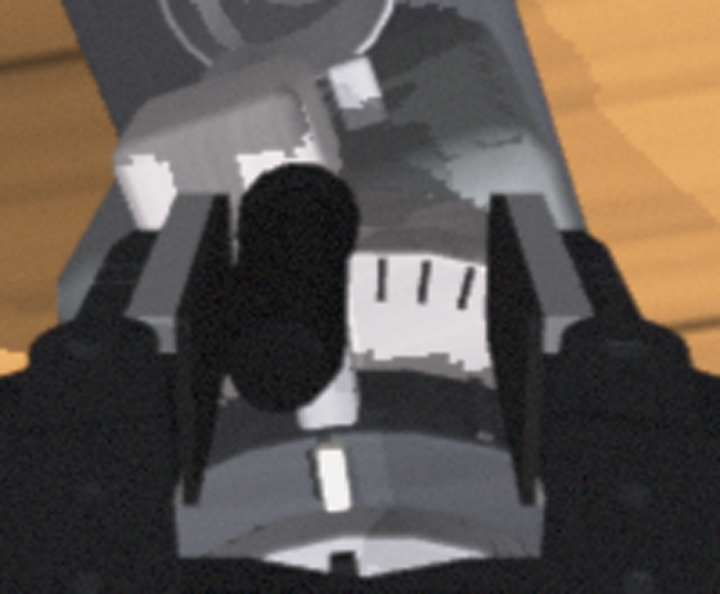

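```bash
python3 - <<'E'
from h import *
f=cam('wrist'); R9=np.array(f['rotation']).reshape(3,3)
o=r.get_obs(); T=o['orientation']; p=o['tcp_pos']
Rc=T.T@R9; tc=T.T@(f['xyz']-p)
K=dict(fx=f['fx'],fy=f['fy'],cx=f['cx'],cy=f['cy'])
def mk(tcp,y):
    y=np.array([*y,0.]);y/=np.linalg.norm(y); z=np.array([0,0,-1.]);x=np.cross(y,z);T=np.c_[x,y,z]
    return dict(K,rotation=T@Rc,xyz=np.array(tcp)+T@tc)
def white(name):
    im=cv2.imread('pics/'+name+'.png'); 
    if im.shape[0]!=400: raise SystemExit
    c=im[295:330,300:330]; m=(c.min(2)>200).astype(np.uint8)
    n,l,st,ce=cv2.connectedComponentsWithStats(m); i=1+np.argmax(st[1:,4]); print(name,st[i]); return ce[i]+[300,295]
def bear(q): return np.arctan2(q[1]-AX[1],q[0]-AX[0])%(2*np.pi)
for name,tcp,yaw,marks in (('w6',(.5511,-.0247,.3379),59.3,((400,279),(442,282))),('w7',(.5598,-.0124,.3378),48.7,((382,277),(426,277),(467,281))),('w9',(.5401,-.0577,.3378),80.2,((382,280),(425,282),(466,288))),('w8',(.5559,-.1251,.3379),123.8,((262,284),(304,278),(346,274)))):
    F=mk(tcp,(np.cos(np.radians(yaw)),np.sin(np.radians(yaw))))
    w=white(name); q=onz(F,*w,.250)
    print(name,'collar line',w,bear(q).round(4),np.hypot(*(q[:2]-AX)).round(4),'marks',[(bear(onz(F,220+u/3.6,180+v/3.6,.225)).round(4),np.hypot(*(onz(F,220+u/3.6,180+v/3.6,.225)[:2]-AX)).round(4)) for u,v in marks])
E
```

```text
w6 [  9  10   9  17 111]
w6 collar line [312.89189189 312.6036036 ] 2.734 0.0488 marks [(np.float64(2.535), np.float64(0.0712)), (np.float64(2.4305), np.float64(0.0716))]
w7 [ 11   9   9  17 108]
w7 collar line [315.22222222 312.17592593] 2.5739 0.0489 marks [(np.float64(2.4308), np.float64(0.071)), (np.float64(2.3217), np.float64(0.0714)), (np.float64(2.2196), np.float64(0.0717))]
w9 [  9  10   8  17 111]
w9 collar line [312.46846847 312.8018018 ] 3.1072 0.0486 marks [(np.float64(2.9462), np.float64(0.0707)), (np.float64(2.8386), np.float64(0.0709)), (np.float64(2.7347), np.float64(0.0711))]
w8 [24  8  6 17 78]
w8 collar line [327.11538462 311.64102564] 3.6592 0.0487 marks [(np.float64(3.9826), np.float64(0.0719)), (np.float64(3.8776), np.float64(0.0716)), (np.float64(3.7732), np.float64(0.0716))]
```

>>> drive_tool --pt "-0.5 -3 0 0 0 0 -0.2" --pt "-0.5 -3 0 0 0 0 -0.2" --pt "-0.3 -3 0 0 0 0 -0.2" --pt "0 0 0 0 0 0 -0.2" --pt "0 0 0 0 0 0 -0.2"

```text
clock: 19.55
tcp_pos: [0.5391, -0.0668, 0.3379]
orientation: [[-0.985, 0.17, 0.0], [0.17, 0.985, 0.0], [-0.0, 0.0, -1.0]]
force: [0.1, 0.5, 0.4]
width: 0.0342
```

```bash
python3 - <<'E'
from h import *
o=rep()
f=cam('wrist','w10')
cv2.imwrite('pics/w10z.png',cv2.resize(f['image'][180:345,220:420],None,fx=3.6,fy=3.6,interpolation=cv2.INTER_CUBIC)[:,:,::-1])
E
```

```text
t 19.55 tcp [539.1 -66.8 337.9] rad 95.5 ang 3.0924 yawy 80.2 Ft -0.49 Fr -0.12 Fz 0.40 F.y 0.50 w 0.0342 Tz 0.048
```

View pics/w10z.png

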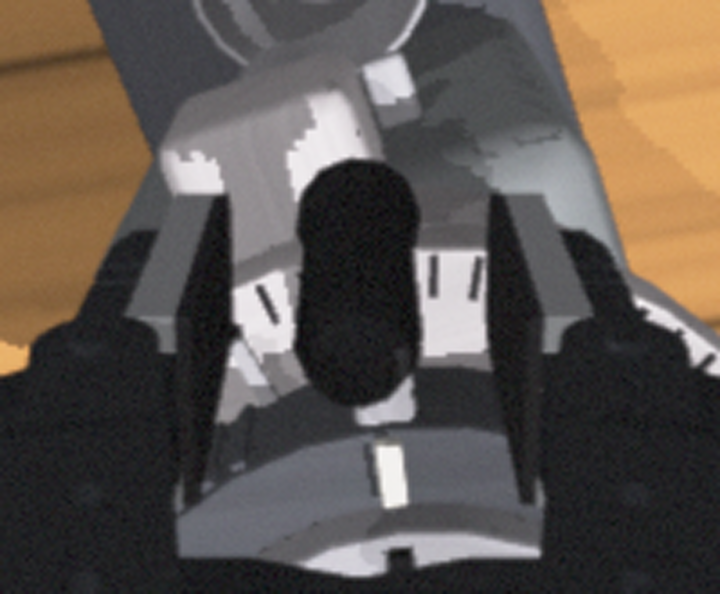

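>>> drive_tool --pt "0 0 15 0 0 0 -0.2" --pt "0 0 20 0 0 0 -0.2" --pt "0 0 20 0 0 0 -0.2" --pt "-20 0 20 0 0 0 -0.2" --pt "-20 0 20 0 0 0 -0.2" --pt "-20 0 0 0 0 0 -0.2" --pt "0 0 0 0 0 0 -0.2" --pt "0 0 0 0 0 0 -0.2"

```text
clock: 20.4
tcp_pos: [0.4792, -0.0667, 0.4331]
orientation: [[-0.985, 0.17, 0.001], [0.17, 0.985, 0.0], [-0.001, 0.001, -1.0]]
force: [-0.0, -0.9, -0.1]
width: 0.0342
```

```bash
python3 - <<'E'
from h import *
rep()
t=cam('top','t11'); w=cam('wrist','w11')
a=cv2.resize(w['image'][150:350,180:460],None,fx=2.8,fy=2.8,interpolation=cv2.INTER_CUBIC); cv2.imwrite('pics/w11z.png',a[:,:,::-1])
E
```

```text
t 20.40 tcp [479.2 -66.7 433.1] rad 155.3 ang 3.1104 yawy 80.2 Ft 0.93 Fr -0.02 Fz -0.11 F.y -0.92 w 0.0342 Tz 0.001
```

View pics/w11z.png

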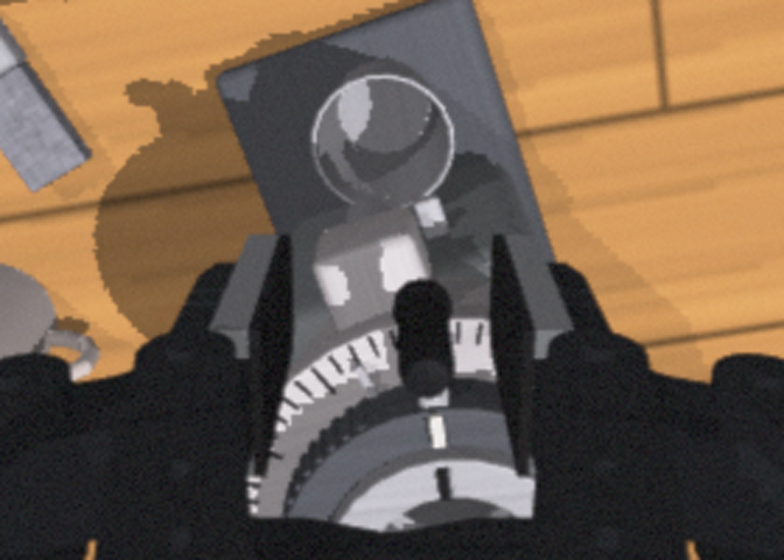

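View pics/t11.png

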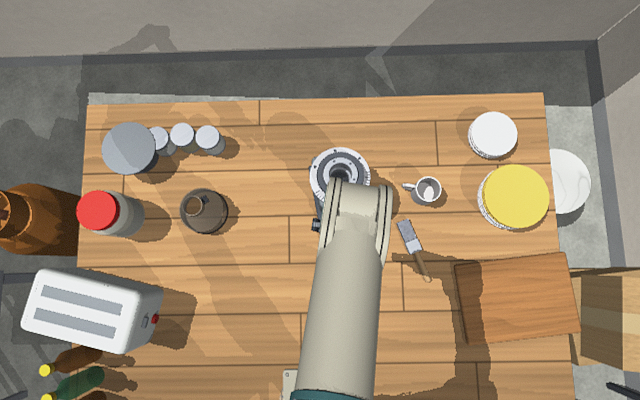

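```bash
python3 - <<'E'
from h import *
f=cam('wrist')
p=lambda u,v:onz(f,180+u/2.8,150+v/2.8,.250)
a,b,c,d=p(434,418),p(440,446),p(443,468),p(449,497)
an=lambda q,s:np.arctan2(*(q-s)[:2][::-1])%(2*np.pi)
print(an(a,b),an(c,d),an((a+b)/2,(c+d)/2)); rep()
print(r.hand_in())
E
```

```text
3.169737219761023 3.1630986980692195 3.1391974632973056
t 20.55 tcp [479.7 -66.7 432.5] rad 154.9 ang 3.1107 yawy 80.2 Ft 0.04 Fr 0.08 Fz -0.08 F.y -0.05 w 0.0345 Tz -0.006
the job is handed in; nothing more can be done
None
```

I set the grind five graduations coarser than touch, with the play taken up on the finer side, and handed the job in at about 20.6 s. The hand-in gave no verdict.

- **Touch:** I pushed the lever finer with one pad of the part-open jaws. Resistance stayed around 3 to 4 N, then climbed. Touch came out at a lever angle of about 2.59 rad. The push was stopped at about 9 N.
- **Opening:** I pushed the lever coarser with the other pad until the carrier stood about 0.85 rad from touch, roughly 3.5 graduations too far.
- **Setting:** I came back in the finer direction to a lever angle of 3.093 rad, which is 0.50 rad from touch. I then centred the jaws clear of the grip and lifted away.

**Last checks:**
- **Setting against the graduations:** counting graduations between the wrist pictures also gives about 0.50 rad from touch.
- **Free play:** after letting go, the directions of the collar and carrier lines differed by 0.007 rad, within the 0.05 rad limit. The direction from one line's middle to the other's differed from theirs by about 0.03 rad.
- **Other objects:** the last top view shows the hopper, brush and mug where they were, and the wrist view shows the tin still under the spout. I compared these by eye and did not measure them.

**Disagreement:** in the wrist views the collar line and graduations came out about 4 mm closer to the axis than the task text says, so my axis position was a little off. The five-graduation offset rests on differences that this hardly affects.

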